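Refit the filter cassette in the counter-top air cleaner

TASK

Put the filter cassette back into the sloping front of the air cleaner: hook one of its short edges under the deep lip at the bottom of the bay, pull it down against the spring behind that lip, swing the upper edge down flat into the bay, and let the spring carry it up under the top lip, so that it lies flush on the bay floor, held under both lips. Let go of it and leave the honey jar, the pepper grinder and the salt shaker where they are.

Things in the scene. Friction and masses are not known exactly. Their poses are not given: they have to be found in the camera images.
- cassette_center (a point): Filter cassette: slotted grey metal plate 150 mm long (x), 110 wide (y), 8 thick, about 0.25 kg, both short ends alike. Across its middle, on top, a solid black grip rib 14 mm thick (along x), 74 long (along y), its top 36 mm above the plate's underside. Starts flat on the worktop, rib up. This point: centre, 18 mm above the underside; z out of the ribbed face.
- bay_center (a point): Home point of cassette_center (x axes parallel or opposite) in the bay of the fixed air cleaner, a grey wedge 170 mm deep, 152 wide, 100 high, low side toward the robot's right (-y, within about 20 degrees). It lies 18 mm above the bay floor, which slopes 21 degrees. x points up the slope, y across, z square out of the floor. Side walls at y = +-60 mm, 17 mm high. Offsets in the entries below are in this frame.
- bottom_lip (a point): Middle of the free edge of the bottom lip, on its underside: 68 mm down the slope (-x) from bay_center, 14 mm above the floor. The lip is 6 mm thick; the space under it goes 28 mm further down the slope. Axes as bay_center.
- top_lip (a point): Middle of the free edge of the top lip, on its underside: 69 mm up the slope (+x) from bay_center, 11 mm above the floor. The lip is 6 mm thick; the stop behind it is 6 mm further up. The 137 mm between the lips is less than the cassette's length. Axes as bay_center.
- bar_rest (a point): Where the face of the black spring bar under the bottom lip stands at rest: x = -73 mm from bay_center, at the floor; this point does not move. The bar gives up to 16 mm down the slope: 3.5 N to start, 0.5 N more per mm. Pressed in 2 mm with the cassette home, it holds it against the top stop; the upper edge clears the top lip only with the bar pressed in 9 mm or more.
- jar_honey: Bystander: glass jar of honey with a screw lid, 65 mm across, 100 mm tall; origin at the centre of its underside, z up.
- pepper_grinder: Bystander: slim pepper grinder, 43 mm across, 145 mm tall; origin at the centre of its underside, z up.
- salt_shaker: Bystander: salt shaker, 44 mm across, 90 mm tall; origin at the centre of its underside, z up.
Not all that is in view belongs to the job. What is shaped like the part that bears cassette_center but green is not meant.

How it is judged:
By the outcome, as a careful person would: the job done as asked, in the order asked, and still so for the second after the job is handed in, with the robot touching nothing.
It also fails if it takes over 48 s, if anything falls off the work surface, if the arm or the gripper's body presses on something with over 40 N, if the wrist force passes 120 N, or if a joint passes its speed limit or range.

ROBOT

A 7-joint arm with a two-finger parallel gripper is mounted at the origin on a cart in front of the work surface, level with it; the furniture and walls round the work are solid. World frame = base frame: x ahead of the robot, y to its left, z up, the work surface at z = 0. Lengths are in m, angles in rad, forces in N, time in s.
With the tool pointing down it reaches from about 0.425 to 0.975 m from the base axis. Payload 16.7 kg.
Tool frame: the origin (TCP) lies between the finger pads; the fingertips stand tcp_to_tips ahead of it and the grasp point (between the pads) lies 2 mm behind it (tcp_to_tips is the distance from the TCP to the fingertips, in m); z points along the fingers, y is the line along which they close (so a half turn about z gives the same grasp; the last joint's range is limited). The gripper opens to 85 mm and grips with 20 to 120 N. Pads are 22 mm wide; open, the fingers measure 114 mm over their backs; the gripper's body (76 mm by 85 mm) begins 54 mm behind the grasp point. The pads swing forward as they close: fully open they stand 13 mm farther back than shut.
Start: joints at [1.026, 0.426, 0.074, 1.606, -0.034, 1.111, -0.067], TCP at [0.26, -0.623, 0.248] pointing down, gripper open.
Joint ranges: [-2.85, 2.85], [-0.5, 2.14], [-1.23, 1.37], [0.21, 2.46], [-1.02, 4.16], [0.16, 2.05], [-2.73, 2.73]. Speed limits (rad/s): [1.89, 1.89, 2.39, 2.39, 3.01, 3.01, 3.01].

INTERFACE

Orientations are given as a rotation vector (axis times angle).
In Python, from bench import * gives the robot as it stands. The module is installed in compiled form; this text tells all that it offers.
- The arm moves only by the tool play_rows, never from a script. Its argument "steps" is text: rows parted by semicolons, each of 7 numbers parted by spaces: the closure, from 0 (fully open) to 1 (shut), then the shift along the tool's x, y, z in m, then the turn, a rotation vector about the tool's x, y, z in degrees. A call has 1 to 5 rows; each row is the pose to reach, as a shift and turn from the pose commanded when the call began, along the tool's axes at that moment; what a row does not reach only later rows make up. A row lasts 1/8 s, in which the tool goes at most 62.5 mm and 10.7 degrees, less where a joint would pass 70% of its speed; a pose out of reach is approached as far as the arm can. A call with a gripper value outside its range is refused whole. The fingers move at their own pace and stop on an object; "squeeze" is the grip in N (left out, the last holds). Time passes only in rows, so rows that repeat a pose let the fingers close. It gives the time, the measured TCP pose, the force, the opening and the grip force at its end, in the units of the state.
- observe(): the state, without advancing time (a new reading comes with each control period).
- grab_frame(name): name is "side" or "top" or "wrist"; returns the picture (420x560x3 uint8, red, green, blue); there is no depth.
- camera_info(name): a dict with "fov_y" (degrees; the focal length in pixels is half the picture's height over the tangent of half this angle, whatever the lens; pixels are square), "cx", "cy" (the principal point, pixels), "R" (3x3) and "t" (3): a world point X has camera coordinates R X + t. Camera axes: x right, y down, z forward; pixel columns grow to the right and rows downward; lengths in m; the calibration is good to about 2 mm. A picture is of the moment at which its call begins: read the wrist's pose just before it. camera_info takes no time and is no camera call; for the wrist camera it gives the pose at the moment of the call.
- sign_off(): hands the job in; it is judged then, once.
Trained networks look in the newest picture that a camera, given by its name, has taken for a name from the list of things; names that differ only in an ending like _2 or _b are one class to them, and where a whole thing is asked for, a point or a joint stands for the part that bears it (a point fixed in the world has none). Each returns a list of dicts, best first, with "p" (0 to 1); they miss things now and then, are a little off and sometimes report something else, mostly with a low value. They report only what shows in the picture. A call takes as long as a camera call. They do not tell look-alikes from the thing itself.
- recognise(camera, thing): "box" ([centre column, centre row, width, height] in pixels, round what is visible of it).
- mark_of(camera, thing): "position" ([column, row] in pixels: a listed point, or the origin of a listed thing).
The state is a dict: "time_s": time; "qpos": joint angles; "qvel": joint speeds; "effort": joint torques, N m; "eef_pos": TCP position; "ee_rot": TCP orientation; "force": force on the tool from outside, world axes, zero at the start; "torque": the same for the moment, N m; "gripper_width": finger opening in m; "grasp_force": force on a finger pad.
Only numpy, scipy, OpenCV 4.12 (cv2) and the standard library are available. Lean on these libraries where they do the work, as an engineer would, in place of code of your own. Each camera call takes 0.05 s, during which the arm holds its last target. There are 200 camera calls.

## Working session

There is one attempt and no reset: what is moved stays moved. The work goes in short steps, Python scripts to look and compute and a tool call to move; the robot and the scene stay as the last step left them, time stands still between calls to the robot, and variables do not carry over. Pictures are saved under pics/ and viewed, at most 10 in all, crops included, and the job is handed in when it is done.

Besides the shell and the picture viewer there is one more tool, called as name(argument=value, ...), one argument or row to a line, values as JSON. play_rows: Moves the arm, as the interface text tells. Its arguments: {"type":"object","properties":{"steps":{"type":"string"},"squeeze":{"type":"number"}},"required":["steps"]}

```bash
mkdir -p pics
cat > h.py <<'E'
from bench import *
import numpy as np, cv2
from scipy.spatial.transform import Rotation as Ro
def K(i,shape=(420,560)):
    f=shape[0]/2/np.tan(np.radians(i["fov_y"])/2); return f
def ray(i,px):
    f=K(i);d=np.array([(px[0]-i["cx"])/f,(px[1]-i["cy"])/f,1]);R=np.array(i["R"]);t=np.array(i["t"])
    return -R.T@t, R.T@d
def onz(i,px,z):
    o,d=ray(i,px);return o+d*(z-o[2])/d[2]
def proj(i,X):
    c=np.array(i["R"])@np.array(X)+np.array(i["t"]);return K(i)*c[:2]/c[2]+[i["cx"],i["cy"]]
def tri(obs):
    A=0;b=0
    for i,px in obs:
        o,d=ray(i,px);d=d/np.linalg.norm(d);P=np.eye(3)-np.outer(d,d);A=A+P;b=b+P@o
    return np.linalg.solve(A,b)
def save(n,im): cv2.imwrite(f"pics/{n}.png",im[:,:,::-1])
E
python3 - <<'E'
from h import *
s=observe();print({k:np.round(v,3) for k,v in s.items()})
fr=[]
for c in("side","top"):
    im=grab_frame(c);fr.append(im);i=camera_info(c)
    print(c,i["fov_y"],i["cx"],i["cy"],"cam",np.round(-np.array(i["R"]).T@i["t"],3),np.round(i["R"],2).tolist())
    for th in("cassette_center","bay_center","bottom_lip","top_lip","bar_rest","jar_honey","pepper_grinder","salt_shaker"):
        print(th,[(np.round(m["position"],1).tolist(),round(m["p"],2),np.round(onz(i,m["position"],.018),3)[:2].tolist()) for m in mark_of(c,th)][:3])
    save(c+"0",im)
E
```

```text
{'time_s': np.float64(0.0), 'qpos': array([ 1.027,  0.427,  0.074,  1.607, -0.034,  1.111, -0.067]), 'qvel': array([ 0.   , -0.001,  0.002, -0.001, -0.001, -0.   ,  0.   ]), 'effort': array([-0.0000e+00, -9.4984e+01,  3.7610e+00, -4.6350e+01,  1.9000e-02,
        1.0000e-02,  0.0000e+00]), 'eef_pos': array([ 0.259, -0.623,  0.248]), 'ee_rot': array([-3.079e+00, -6.160e-01,  1.000e-03]), 'force': array([-0.783,  0.198, -0.436]), 'torque': array([-0.007,  0.057, -0.008]), 'grasp_force': np.float64(0.0), 'gripper_width': np.float64(0.086)}
side 49.04277644099884 280.2024354853956 206.09569966592602 cam [ 0.559 -1.528  0.772] [[1.0, 0.08, 0.02], [0.05, -0.4, -0.92], [-0.07, 0.91, -0.4]]
cassette_center [([300.8, 204.8], 0.8, [0.515, 0.217]), ([254.9, 191.1], 0.6, [0.307, 0.342])]
bay_center [([292.5, 239.2], 0.72, [0.498, -0.091])]
bottom_lip [([287.4, 257.5], 0.68, [0.489, -0.221]), ([285.2, 260.1], 0.5, [0.483, -0.239])]
top_lip []
bar_rest [([288.6, 258.6], 0.79, [0.494, -0.228]), ([304.0, 304.5], 0.17, [0.552, -0.472])]
jar_honey [([318.6, 236.6], 0.81, [0.59, -0.06])]
pepper_grinder [([299.0, 203.4], 0.66, [0.507, 0.23]), ([304.0, 190.4], 0.54, [0.522, 0.38])]
salt_shaker [([303.1, 300.9], 0.88, [0.549, -0.456])]
top 57.15985705258086 275.76959123497744 212.16454899452265 cam [ 0.218 -0.023  1.127] [[0.09, -1.0, -0.0], [-0.97, -0.09, -0.22], [0.21, 0.02, -0.98]]
cassette_center [([158.2, 252.6], 0.87, [0.313, 0.326]), ([196.1, 186.4], 0.59, [0.519, 0.243])]
bay_center [([343.3, 203.2], 0.55, [0.506, -0.198])]
bottom_lip [([358.2, 208.0], 0.71, [0.495, -0.243])]
top_lip [([320.0, 190.1], 0.91, [0.54, -0.127])]
bar_rest []
jar_honey [([286.2, 170.3], 0.98, [0.593, -0.021]), ([342.9, 201.7], 0.43, [0.511, -0.197])]
pepper_grinder [([136.9, 186.1], 0.73, [0.505, 0.42]), ([283.7, 173.6], 0.68, [0.582, -0.015])]
salt_shaker [([418.0, 194.1], 0.75, [0.553, -0.418]), ([362.2, 207.4], 0.47, [0.498, -0.254])]
```

View pics/top0.png

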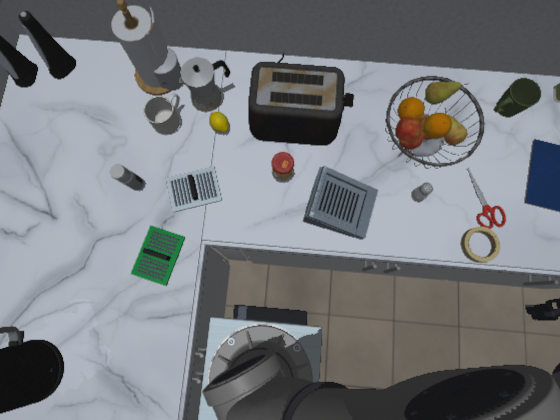

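View pics/side0.png

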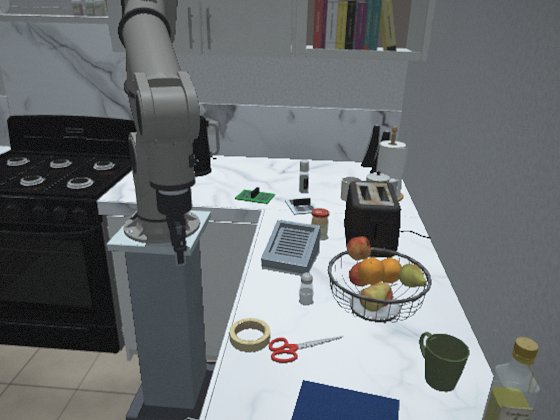

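Top view: the grey cassette is at (195,188) with its rib at (194,187), the air cleaner at (341,203), jar at (283,163), pepper at (127,177) and salt at (422,190). The side view agrees.
Candidates for the cassette: grey slotted plate at (195,188) and green look-alike at (158,254). I choose the grey one by the description and will check it in one crop.

```bash
cat >> h.py <<'E'
def rel(s,R,p,base=None):
    "shift(mm) & turn(deg) from current pose to target R(3x3),p in tool axes"
    R0=Ro.from_rotvec(s["ee_rot"]).as_matrix() if base is None else base[0]; p0=np.array(s["eef_pos"]) if base is None else base[1]
    return np.round(R0.T@(np.array(p)-p0),4), np.round(Ro.from_matrix(R0.T@R).as_rotvec(degrees=True),2)
def toolR(yaw):
    "tool down, tool x at yaw deg from world x"
    c,s=np.cos(np.radians(yaw)),np.sin(np.radians(yaw)); return np.array([[c,s,0],[s,-c,0],[0,0,-1]])
E
python3 - <<'E'
from h import *
import bench; print([n for n in dir(bench) if not n.startswith('_')], getattr(bench,'tcp_to_tips',None))
im=cv2.imread("pics/top0.png");c=im[150:295,120:390]
cv2.imwrite("pics/crop1.png",cv2.resize(c,None,fx=2.9,fy=2.9,interpolation=cv2.INTER_CUBIC))
s=observe();R0=Ro.from_rotvec(s["ee_rot"]).as_matrix();print(np.round(R0,3))
print(rel(s,toolR(5),[0.47,0.243,0.27]))
E
```

```text
['MotionError', 'camera_info', 'grab_frame', 'mark_of', 'observe', 'recognise', 'sign_off', 'tcp_to_tips'] 0.017
[[ 0.923  0.385 -0.   ]
 [ 0.385 -0.923  0.   ]
 [-0.    -0.    -1.   ]]
(array([ 0.5273, -0.7185, -0.0217]), array([-0.  ,  0.  , 17.62]))
```

View pics/crop1.png

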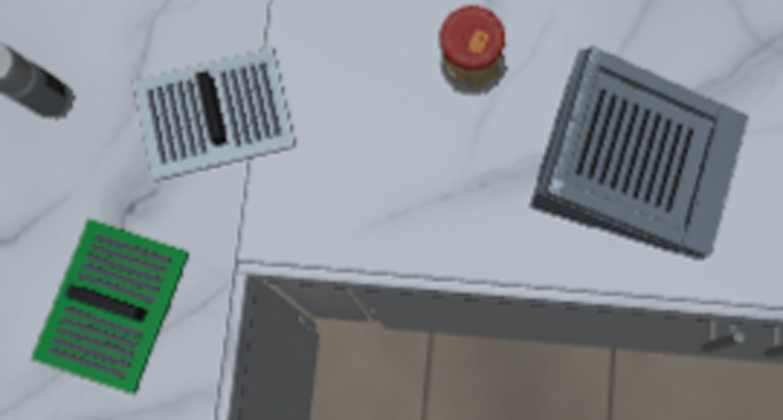

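The crop confirms it: grey slotted plate with a black rib at crop (213,110), green one at (110,305). I'll go above the bay first, which is on the way, and look.

play_rows(
  steps="0 0.045 -0.037 -0.015 0 0 3; 0 0.09 -0.075 -0.03 0 0 7; 0 0.135 -0.112 -0.045 0 0 10; 0 0.18 -0.15 -0.06 0 0 14; 0 0.225 -0.188 -0.075 0 0 18",
)

```text
time_s: 1.52
eef_pos: [0.3956, -0.3612, 0.3241]
ee_rot: [3.139, 0.123, 0.001]
force: [0.6, -0.5, 1.1]
gripper_width: 0.0852
grasp_force: 0.0
```

play_rows(
  steps="0 0.03 -0.045 0 0 0 5; 0 0.06 -0.09 0 0 0 10; 0 0.09 -0.13 0 0 0 15; 0 0.09 -0.13 0 0 0 20; 0 0.09 -0.13 0 0 0 22",
)

```text
time_s: 2.15
eef_pos: [0.4743, -0.226, 0.3234]
ee_rot: [3.105, -0.476, 0.0]
force: [-0.4, -0.2, 0.1]
gripper_width: 0.0854
grasp_force: 0.0
```

```bash
cat > look.py <<'E'
from h import *
import sys
s=observe();i=camera_info("wrist");im=grab_frame("wrist");save(sys.argv[1],im)
R=Ro.from_rotvec(s["ee_rot"]).as_matrix()
print(np.round(s["eef_pos"],4),"toolx yaw",np.degrees(np.arctan2(R[1,0],R[0,0])),s["time_s"],"cam",np.round(-np.array(i["R"]).T@i["t"],3),np.round(np.array(i["R"])[2],2))
for th in sys.argv[2:]:
    print(th,[(np.round(m["position"],1).tolist(),round(m["p"],2),np.round(onz(i,m["position"],.018),3)[:2].tolist()) for m in mark_of("wrist",th)][:3])
E
python3 look.py w1 bay_center bottom_lip top_lip bar_rest
```

```text
[ 0.4743 -0.226   0.3234] toolx yaw -17.418536368187343 2.15 cam [ 0.552 -0.25   0.448] [-0.3   0.09 -0.95]
bay_center [([244.5, 166.5], 0.57, [0.494, -0.177])]
bottom_lip [([295.8, 157.9], 0.83, [0.484, -0.245])]
top_lip [([185.8, 175.3], 0.82, [0.506, -0.099])]
bar_rest [([296.0, 157.6], 0.82, [0.484, -0.245])]
```

View pics/w1.png

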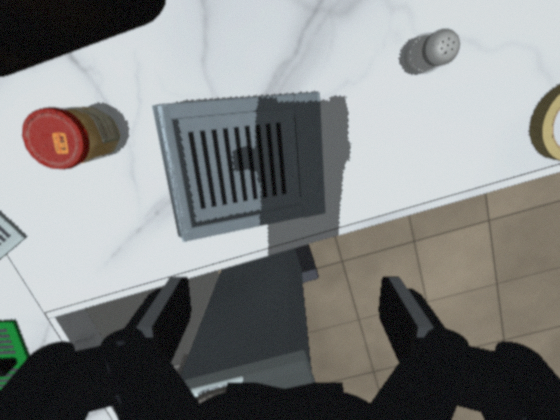

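The wrist view shows the bay at about (243,167): bottom lip side right at (298,158), top lip side left at (184,172). Jar is at (60,140) and salt at (442,45). Next a second view on the way to the cassette, for triangulation.

play_rows(
  steps="0 -0.01 -0.04 0 0 0 -5; 0 -0.02 -0.08 0 0 0 -9; 0 -0.03 -0.12 0 0 0 -12; 0 -0.03 -0.12 0 0 0 -12",
)

```text
time_s: 2.9
eef_pos: [0.4816, -0.1002, 0.3236]
ee_rot: [-3.138, 0.139, -0.001]
force: [-0.1, -0.3, -0.2]
gripper_width: 0.0855
grasp_force: 0.0
```

```bash
cat > fit.py <<'E'
from h import *
import json,os,sys
from scipy.optimize import least_squares
F="obs.json";O=json.load(open(F)) if os.path.exists(F) else []
for c in sys.argv[1:]:
    i=camera_info(c);im=grab_frame(c)
    if c=="wrist": save(f"fit{len(O)}",im)
    for th in("bay_center","bottom_lip","top_lip"):
        for m in mark_of(c,th)[:1]:
            if m["p"]>.5:O.append([c,th,np.array(i["R"]).tolist(),list(map(float,i["t"])),i["fov_y"],i["cx"],i["cy"],list(map(float,m["position"]))])
json.dump(O,open(F,"w"))
L=dict(bay_center=[0,0,0],bottom_lip=[-.068,0,-.004],top_lip=[.069,0,-.007])
def Rb(yaw):
    a=np.radians(21);u=np.array([np.cos(yaw)*np.cos(a),np.sin(yaw)*np.cos(a),np.sin(a)]);y=np.array([-np.sin(yaw),np.cos(yaw),0]);return np.c_[u,y,np.cross(u,y)]
def res(q):
    r=[]
    for c,th,R,t,f,cx,cy,px in O:
        i=dict(R=R,t=t,fov_y=f,cx=cx,cy=cy);r+=list((proj(i,q[:3]+Rb(q[3])@np.array(L[th]))-px)*(1 if c=="wrist" else .8))
    return np.array(r)
q=least_squares(res,[.5,-.18,.06,1.3],loss="soft_l1").x
if __name__=="__main__":
    print("bay",np.round(q[:3],4),"yaw",np.degrees(q[3]))
    for o,e in zip(O,res(q).reshape(-1,2)):print(o[0],o[1],np.round(e,1))
E
python3 - <<'E'
from h import *
import json
# earlier marks: top frame (fixed camera)
i=camera_info("top");O=[["top",th,np.array(i["R"]).tolist(),list(map(float,i["t"])),i["fov_y"],i["cx"],i["cy"],px] for th,px in(("bay_center",[343.3,203.2]),("bottom_lip",[358.2,208.0]),("top_lip",[320.0,190.1]))]
json.dump(O,open("obs.json","w"))
E
python3 fit.py wrist
```

```text
bay [ 0.5008 -0.1846  0.0733] yaw 76.53141545731656
top bay_center [-1.2 -2.6]
top bottom_lip [2.1 0.8]
top top_lip [-0.2  0.7]
wrist bay_center [0.1 0.1]
wrist bottom_lip [-0. -0.]
wrist top_lip [-0.1 -0.1]
```

play_rows(
  steps="0 -0.01 -0.055 0.01 0 0 -2; 0 -0.015 -0.11 0.02 0 0 -4; 0 -0.02 -0.17 0.03 0 0 -6; 0 -0.02 -0.225 0.04 0 0 -8; 0 -0.02 -0.28 0.05 0 0 -10",
)

```text
time_s: 3.72
eef_pos: [0.4883, 0.1786, 0.2731]
ee_rot: [3.139, 0.125, 0.001]
force: [1.1, -0.8, 0.3]
gripper_width: 0.0855
grasp_force: 0.0
```

play_rows(
  steps="0 0 -0.04 0.02 0 0 0; 0 0 -0.05 0.04 0 0 0; 0 0 -0.05 0.04 0 0 0",
)

```text
time_s: 4.1
eef_pos: [0.4834, 0.2273, 0.232]
ee_rot: [3.138, 0.127, -0.004]
force: [-0.0, -0.7, -0.1]
gripper_width: 0.0856
grasp_force: 0.0
```

```bash
python3 look.py w2 cassette_center
```

```text
[0.4834 0.2273 0.232 ] toolx yaw 4.622658895676357 4.1 cam [0.565 0.234 0.356] [-0.32 -0.03 -0.95]
cassette_center [([256.7, 151.5], 0.86, [0.516, 0.258]), ([190.3, 317.8], 0.56, [0.31, 0.328])]
```

View pics/w2.png

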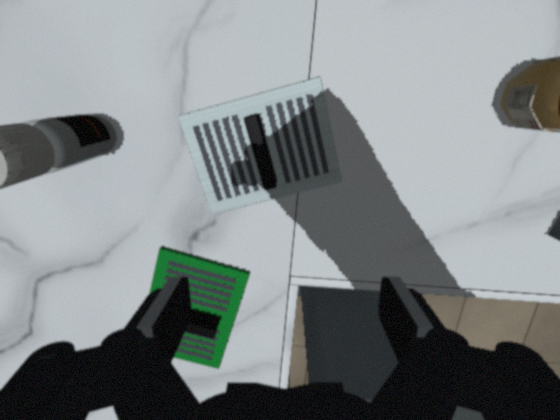

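The wrist view shows the grey cassette: corners (180,116), (321,77), (341,181), (215,213), rib from (251,115) to (268,188). Green one lies at lower left (205,305).

Run:
```python
from h import *
i=camera_info("wrist")
C=np.array([onz(i,p,.007) for p in[(180,116),(321,77),(341,181),(215,213)]])
print(np.round(C[:,:2],4),"ctr",C.mean(0)[:2])
a=(C[0]-C[1]+C[3]-C[2])/2;b=(C[0]-C[3]+C[1]-C[2])/2
print(np.linalg.norm(a),np.degrees(np.arctan2(a[1],a[0])),np.linalg.norm(b),np.degrees(np.arctan2(b[1],b[0])))
r=[onz(i,p,.036) for p in[(253,114),(267,188)]];d=r[0]-r[1];print(np.round(r,4),np.linalg.norm(d),np.degrees(np.arctan2(d[1],d[0])),"m",np.mean(r,0))
s=observe();c=(C.mean(0)[:2]+[.517,.258])/2
```

```text
[[0.5457 0.3386]
 [0.5939 0.199 ]
 [0.4913 0.1653]
 [0.4437 0.3016]] ctr [0.51864455 0.25113342]
0.14607093367169344 109.1285518863549 0.10820314142057821 19.062983457674576
[[0.5546 0.2617 0.036 ]
 [0.4845 0.2442 0.036 ]] 0.07226984577992793 14.02949261855944 m [0.51951287 0.25294727 0.036     ]
```

Run:
```python
from h import *
s=observe();print(rel(s,toolR(18.5),[.5185,.2515,.09]),rel(s,toolR(18.5),[.5185,.2515,.03]))
```

```text
(array([ 0.036 , -0.0221,  0.1437]), array([ 1.000e-02,  0.000e+00, -1.397e+01])) (array([ 0.036 , -0.0221,  0.2037]), array([ 1.000e-02,  0.000e+00, -1.397e+01]))
```

play_rows(
  steps="0 0.018 -0.011 0.05 0 0 -7; 0 0.036 -0.022 0.1 0 0 -14; 0 0.036 -0.022 0.14 0 0 -14; 0 0.036 -0.022 0.16 0 0 -14; 0 0.036 -0.022 0.16 0 0 -14",
)

```text
time_s: 4.82
eef_pos: [0.5181, 0.2518, 0.0733]
ee_rot: [3.1, 0.506, -0.001]
force: [0.4, -0.1, 0.8]
gripper_width: 0.0855
grasp_force: 0.0
```

Run:
```python
from h import *
s=observe();i=camera_info("wrist");im=grab_frame("wrist");save("w3",im)
print(np.round(s["eef_pos"],4),[(m["position"],m["p"],onz(i,m["position"],.018)) for m in mark_of("wrist","cassette_center")])
```

```text
[0.5181 0.2518 0.0733] [([281.0, 249.8], 0.64, array([0.51631043, 0.25334815, 0.018     ]))]
```

View pics/w3.png

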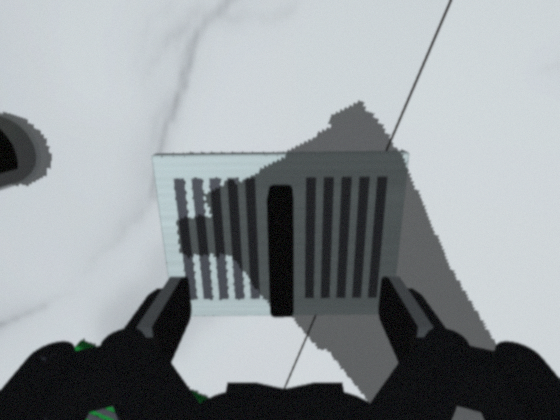

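The rib stands at column 281, midway between the fingers (mid 284), with the plate edges square to the view. I'll descend and grip.

play_rows(
  steps="0 -0.001 -0.001 0.02 0 0 0; 0 -0.001 -0.001 0.043 0 0 0; 0.4 -0.001 -0.001 0.043 0 0 0; 1 -0.001 -0.001 0.043 0 0 0; 1 -0.001 -0.001 0.043 0 0 0",
  squeeze=60,
)

```text
time_s: 5.55
eef_pos: [0.5172, 0.2535, 0.0313]
ee_rot: [-3.1, -0.508, -0.002]
force: [-0.8, -0.2, -0.4]
gripper_width: 0.0324
grasp_force: 0.0
```

play_rows(
  steps="1 0 0 0 0 0 0; 1 0 0 0 0 0 0; 1 0 0 0 0 0 0; 1 0 0 0 0 0 0",
)

```text
time_s: 6.05
eef_pos: [0.5171, 0.2535, 0.0312]
ee_rot: [-3.1, -0.508, -0.002]
force: [-2.7, -0.6, 8.1]
gripper_width: 0.0129
grasp_force: 59.6
```

play_rows(
  steps="1 0 0 -0.03 0 0 0; 1 0 0 -0.08 0 0 0; 1 0 0 -0.14 0 0 0; 1 0 0 -0.2 0 0 0; 1 0 0 -0.23 0 0 0",
)

```text
time_s: 6.68
eef_pos: [0.5171, 0.2536, 0.2639]
ee_rot: [-3.099, -0.508, -0.006]
force: [-0.5, 0.6, -3.3]
gripper_width: 0.0128
grasp_force: 59.3
```

```bash
python3 - <<'E'
from h import *
import json
s=observe();i=camera_info("wrist");print(s["eef_pos"],s["force"],s["gripper_width"])
R=Ro.from_rotvec(s["ee_rot"]).as_matrix();p=np.array(s["eef_pos"])
Rct=np.array(i["R"])@R; tct=np.array(i["R"])@p+i["t"]   # cam = Rct*tool + tct
R1=Ro.from_rotvec([3.105,-.476,0]).as_matrix();p1=np.array([.4743,-.226,.3234])
Rw=Rct@R1.T;tw=tct-Rw@p1
O=json.load(open("obs.json"))
for th,px in(("bay_center",[244.5,166.5]),("bottom_lip",[295.8,157.9]),("top_lip",[185.8,175.3])):
    O.append(["wrist",th,Rw.tolist(),tw.tolist(),i["fov_y"],i["cx"],i["cy"],px])
json.dump(O,open("obs.json","w"))
print(rel(s,toolR(-5),[.47,-.02,.28]))
E
python3 fit.py
```

```text
[0.51706126 0.25363179 0.26390997] [-0.46332891  0.62789158 -3.28735761] 0.012755916059518787
(array([-0.1319,  0.2443, -0.0166]), array([-0.05, -0.2 , 23.62]))
bay [ 0.4999 -0.1857  0.0668] yaw 77.39175151572896
top bay_center [-1.2 -1.9]
top bottom_lip [2.1 1.2]
top top_lip [-0.1  1.7]
wrist bay_center [-0.  -0.1]
wrist bottom_lip [-0.7 -1. ]
wrist top_lip [0.6 0.7]
wrist bay_center [0.2 0.1]
wrist bottom_lip [1.1 0.4]
wrist top_lip [-2.4 -0.7]
```

play_rows(
  steps="1 -0.027 0.05 0 0 0 5; 1 -0.054 0.1 0 0 0 10; 1 -0.08 0.15 0 0 0 16; 1 -0.106 0.2 0 0 0 22; 1 -0.132 0.244 0 0 0 28",
)

```text
time_s: 7.3
eef_pos: [0.4686, -0.0222, 0.2605]
ee_rot: [3.13, -0.263, 0.001]
force: [1.5, -0.1, -3.7]
gripper_width: 0.0126
grasp_force: 59.3
```

play_rows(
  steps="1 0 0 0 0 0 0; 1 0 0 0 0 0 0",
)

```text
time_s: 7.55
eef_pos: [0.4694, -0.0198, 0.2605]
ee_rot: [-3.131, 0.256, -0.0]
force: [0.6, 0.6, -3.0]
gripper_width: 0.0126
grasp_force: 59.4
```

```bash
python3 fit.py wrist top side; ls pics
```

```text
bay [ 0.4997 -0.1858  0.0662] yaw 77.16415906680628
top bay_center [-1.2 -1.8]
top bottom_lip [2.1 1.4]
top top_lip [-0.1  1.8]
wrist bay_center [-0.1  0. ]
wrist bottom_lip [-0.8 -0.7]
wrist top_lip [0.7 0.6]
wrist bay_center [0.4 0.1]
wrist bottom_lip [1.3 0.7]
wrist top_lip [-2.1 -0.9]
wrist bay_center [0.7 1.6]
wrist bottom_lip [ 0.1 -2.6]
wrist top_lip [-1.1 -0.3]
top bay_center [-1.4 -0.6]
top bottom_lip [1.  0.2]
side bay_center [-0.3  0.2]
side bottom_lip [-1.9 -1.4]
side top_lip [0.2 1.9]
crop1.png
fit3.png
fit9.png
side0.png
top0.png
w1.png
w2.png
w3.png
```

Run:
```python
import sys;sys.argv=["x"]
from fit import *
im=cv2.imread("pics/fit9.png");o=[o for o in O if o[0]=="wrist"][-1]
i=dict(R=o[2],t=o[3],fov_y=o[4],cx=o[5],cy=o[6])
big=cv2.resize(im,None,fx=3,fy=3,interpolation=cv2.INTER_CUBIC)
def line(a,b,c):
    A,B=[tuple(int(v) for v in (proj(i,q[:3]+Rb(q[3])@np.array(p))+.5)*3) for p in(a,b)];cv2.line(big,A,B,c,1)
m=.001
for y in(-60,60):line([-68*m,y*m,-m],[69*m,y*m,-m],(0,0,255))
line([-68*m,-.06,.002],[-68*m,.06,.002],(0,255,0));line([69*m,-.06,-m],[69*m,.06,-m],(255,255,0))
c=(proj(i,q[:3])*3).astype(int);x0=max(0,min(c[0]-390,1680-780));y0=max(0,min(c[1]-290,1260-590))
cv2.imwrite("pics/ov.png",big[y0:y0+590,x0:x0+780]);print(x0,y0)
```

```text
900 104
```

View pics/ov.png

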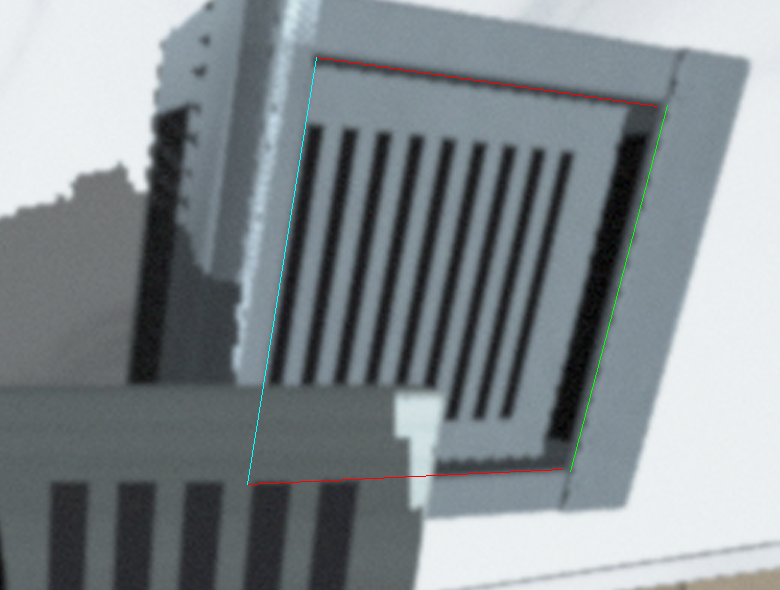

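The overlay matches the lips and walls within about 1–2 mm: bottom lip edge (668,100)-(570,465), top lip (316,58)-(248,484) in the crop. Now compute the approach.

```bash
cat > tgt.py <<'E'
import sys;A=[list(map(float,a.split(","))) for a in sys.argv[1:]];sys.argv=["x"]
from fit import *
s=observe();B=Rb(q[3]);R0=Ro.from_rotvec(s["ee_rot"]).as_matrix();H=.0132
def pose(px,pz,th,dy=0):
    a=np.radians(th);x=np.array([np.cos(a),0,np.sin(a)]);z=np.array([-np.sin(a),0,np.cos(a)])
    P=np.array([px,dy,pz-18])/1000;t=P+.075*x+.018*z+H*z
    return np.c_[-B[:,1],-B@x,-B@z],q[:3]+B@t
# present cassette edge in bay frame
Rc=B.T@R0;zc=-Rc[:,2];xc=-Rc[:,1];Pn=B.T@(np.array(s["eef_pos"])-q[:3])-(.018+H)*zc-.075*xc
print("now P",np.round(Pn*1000+[0,0,18],1),"tilt",round(np.degrees(np.arctan2(xc[2],xc[0])),2),"F_bay",np.round(B.T@np.array(s["force"]),1),"t",s["time_s"],"g",round(float(s["gripper_width"]),4),"T",np.round(s["torque"],2))
for a in A:
    R,p=pose(*a);print(a,*rel(s,R,p))
E
python3 tgt.py -50,60,15 -58,15,15
```

```text
now P [133.1  61.8 141.4] tilt -20.99 F_bay [-0.7  0.6 -2.5] t 8.15 g 0.013 T [ 0.02  0.01 -0.01]
[-50.0, 60.0, 15.0] [0.0557 0.178  0.1035] [35.98  1.09  3.34]
[-58.0, 15.0, 15.0] [0.0563 0.1694 0.1484] [35.98  1.09  3.34]
```

play_rows(
  steps="1 0.014 0.045 0 9 0.3 1; 1 0.028 0.09 0.02 18 0.5 2; 1 0.042 0.135 0.05 27 0.8 3; 1 0.056 0.178 0.08 36 1.1 3.3; 1 0.056 0.178 0.1 36 1.1 3.3",
)

```text
time_s: 8.78
eef_pos: [0.4938, -0.211, 0.1557]
ee_rot: [-2.496, 0.294, -0.09]
force: [0.1, -0.0, -3.4]
gripper_width: 0.0127
grasp_force: 59.9
```

```bash
python3 tgt.py -55,30,15 -58,15,15
```

```text
now P [-56.3   0.9  61.2] tilt 15.14 F_bay [-1.2 -0.1 -3.2] t 8.775 g 0.0127 T [-1.03  0.25  0.01]
[-55.0, 30.0, 15.0] [0.0002 0.0068 0.0306] [-0.14 -0.12 -0.57]
[-58.0, 15.0, 15.0] [0.0002 0.0136 0.0443] [-0.14 -0.12 -0.57]
```

play_rows(
  steps="1 0 0.007 0.03 0 0 -0.5; 1 0 0.013 0.044 0 0 -0.5; 1 0 0.013 0.044 0 0 -0.5",
)

```text
time_s: 9.15
eef_pos: [0.499, -0.1893, 0.1168]
ee_rot: [-2.501, 0.269, -0.094]
force: [-1.0, 0.2, -3.1]
gripper_width: 0.013
grasp_force: 59.8
```

```bash
python3 tgt.py -58,2,15 -58,0,15 -74,2,15
python3 - <<'E'
from h import *
im=grab_frame("side");save("s2",cv2.resize(im[180:300,220:380],None,fx=5,fy=5,interpolation=cv2.INTER_CUBIC)[:600,:800])
E
```

```text
now P [-49.6  -0.7  17. ] tilt 15.03 F_bay [-1.1  1.  -2.9] t 9.15 g 0.013 T [-1.02  0.11 -0.01]
[-58.0, 2.0, 15.0] [-0.0001  0.012   0.0123] [-0.03  0.07  0.55]
[-58.0, 0.0, 15.0] [-0.0001  0.0125  0.0142] [-0.03  0.07  0.55]
[-74.0, 2.0, 15.0] [-0.0003  0.0274  0.0081] [-0.03  0.07  0.55]
```

View pics/s2.png

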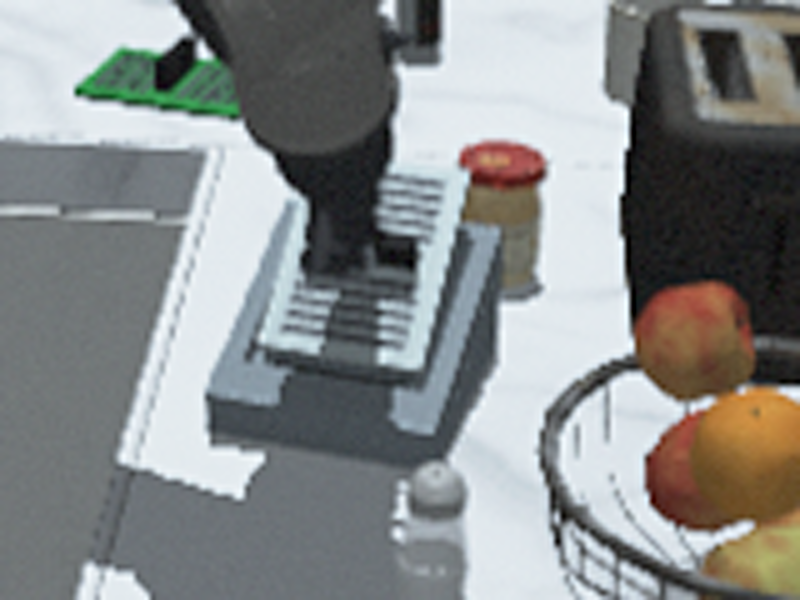

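The side view shows the cassette tilted, centred between the walls, lower edge just above the bottom lip. I'll lower it gently.

play_rows(
  steps="1 0 0.004 0.004 0 0 0.5; 1 0 0.008 0.008 0 0 0.5; 1 0 0.009 0.010 0 0 0.5; 1 0 0.009 0.010 0 0 0.5; 1 0 0.009 0.010 0 0 0.5",
)

```text
time_s: 9.82
eef_pos: [0.4989, -0.1913, 0.1038]
ee_rot: [-2.5, 0.28, -0.092]
force: [-0.2, -0.2, -2.3]
gripper_width: 0.0128
grasp_force: 59.9
```

```bash
python3 tgt.py -58,2,15 -58,0,15 -74,2,15
```

```text
now P [-56.   -0.5   5.6] tilt 15.01 F_bay [-1.1  0.1 -2.1] t 9.825 g 0.0128 T [-1.02  0.28 -0.01]
[-58.0, 2.0, 15.0] [-0.0004  0.0028  0.0029] [-0.01 -0.01  0.04]
[-58.0, 0.0, 15.0] [-0.0004  0.0033  0.0049] [-0.01 -0.01  0.04]
[-74.0, 2.0, 15.0] [-0.0004  0.0183 -0.0012] [-0.01 -0.01  0.04]
```

play_rows(
  steps="1 0 0.002 0.002 0 0 0; 1 0 0.003 0.004 0 0 0; 1 0 0.003 0.004 0 0 0",
)

```text
time_s: 10.2
eef_pos: [0.4994, -0.1908, 0.1002]
ee_rot: [-2.498, 0.279, -0.093]
force: [-5.2, 1.1, 23.4]
gripper_width: 0.0127
grasp_force: 65.4
```

play_rows(
  steps="1 0 0.0005 0.001 0 0 0; 1 0 0.0005 0.001 0 0 0; 1 0 0.0005 0.001 0 0 0",
)

```text
time_s: 10.58
eef_pos: [0.4998, -0.1904, 0.0995]
ee_rot: [-2.498, 0.278, -0.094]
force: [-4.1, 3.1, 25.0]
gripper_width: 0.0125
grasp_force: 68.9
```

```bash
python3 tgt.py -74,1,15
```

```text
now P [-56.5  -1.3   1. ] tilt 15.12 F_bay [10.9  4.7 22.6] t 10.575 g 0.0125 T [1.77 0.4  0.55]
[-74.0, 1.0, 15.0] [-0.0011  0.0168 -0.0044] [-0.12 -0.04  0.15]
```

play_rows(
  steps="1 0 0 -0.003 0 0 0; 1 0 0 -0.003 0 0 0; 1 0 0 -0.003 0 0 0",
)

```text
time_s: 10.95
eef_pos: [0.4988, -0.1929, 0.1002]
ee_rot: [-2.5, 0.28, -0.092]
force: [1.0, -0.5, 5.4]
gripper_width: 0.013
grasp_force: 61.5
```

```bash
python3 tgt.py -68,2.7,15 -75,2.7,15
```

```text
now P [-58.8  -0.7   2.7] tilt 15.02 F_bay [ 1.7 -1.1  5.2] t 10.95 g 0.013 T [-0.47 -0.08 -0.06]
[-68.0, 2.7, 15.0] [-0.0007  0.0089 -0.0023] [-0.02 -0.03  0.05]
[-75.0, 2.7, 15.0] [-0.0007  0.0156 -0.0041] [-0.02 -0.03  0.05]
```

play_rows(
  steps="1 -0.0005 0.002 -0.0015 0 0 0; 1 -0.0005 0.006 -0.0026 0 0 0; 1 -0.0005 0.010 -0.0036 0 0 0; 1 -0.0005 0.010 -0.0036 0 0 0",
)

```text
time_s: 11.45
eef_pos: [0.4955, -0.2027, 0.0968]
ee_rot: [-2.499, 0.281, -0.091]
force: [-0.2, 2.9, 0.1]
gripper_width: 0.0124
grasp_force: 60.6
```

play_rows(
  steps="1 0 0.002 -0.0005 0 0 0; 1 0 0.004 -0.001 0 0 0; 1 0 0.0055 -0.0015 0 0 0; 1 0 0.0055 -0.0015 0 0 0",
)

```text
time_s: 11.95
eef_pos: [0.4945, -0.2073, 0.0951]
ee_rot: [-2.499, 0.28, -0.091]
force: [-2.2, 5.3, 2.7]
gripper_width: 0.0126
grasp_force: 60.6
```

```bash
python3 tgt.py -77,3,13 -84,3,11
```

```text
now P [-74.6   0.3   3.3] tilt 15.07 F_bay [5.4 3.3 0.8] t 11.95 g 0.0126 T [0.59 0.23 0.19]
[-77.0, 3.0, 13.0] [0.0004 0.0014 0.0024] [-2.07  0.04  0.06]
[-84.0, 3.0, 11.0] [0.0004 0.0072 0.0033] [-4.07  0.04  0.06]
```

play_rows(
  steps="1 0 0.0015 0.001 -1 0 0; 1 0.0002 0.003 0.0015 -2 0 0; 1 0.0004 0.005 0.0022 -3 0 0; 1 0.0004 0.007 0.003 -4 0 0; 1 0.0004 0.007 0.003 -4 0 0",
)

```text
time_s: 12.58
eef_pos: [0.494, -0.2099, 0.089]
ee_rot: [-2.567, 0.285, -0.081]
force: [-1.9, 9.9, 7.9]
gripper_width: 0.0132
grasp_force: 61.0
```

```bash
python3 tgt.py -86,3,9 -86.5,3,5
```

```text
now P [-82.5   0.1   3.1] tilt 11.14 F_bay [11.5  4.1  4.1] t 12.575 g 0.0132 T [2.05 0.36 0.33]
[-86.0, 3.0, 9.0] [0.0002 0.0023 0.0022] [-2.14  0.11  0.12]
[-86.5, 3.0, 5.0] [0.0002 0.001  0.0075] [-6.14  0.11  0.12]
```

play_rows(
  steps="1 0.0002 0.0015 0.001 -1 0 0; 1 0.0002 0.003 0.0022 -2 0 0; 1 0.0002 0.0028 0.005 -4 0 0; 1 0.0002 0.0025 0.0075 -6 0 0; 1 0.0002 0.0025 0.0075 -6 0 0",
)

```text
time_s: 13.2
eef_pos: [0.495, -0.2064, 0.0821]
ee_rot: [-2.67, 0.294, -0.068]
force: [-3.7, 17.8, 20.2]
gripper_width: 0.0128
grasp_force: 62.7
```

```bash
python3 tgt.py -86.5,3,2 -86.5,3,0
python3 - <<'E'
from h import *
im=grab_frame("side");save("s3",cv2.resize(im[200:290,230:350],None,fx=6.5,fy=6.5,interpolation=cv2.INTER_CUBIC)[:600,:800])
E
```

```text
now P [-85.8  -0.2   2.5] tilt 5.22 F_bay [22.7  7.6 12.9] t 13.2 g 0.0128 T [4.35 0.43 0.34]
[-86.5, 3.0, 2.0] [ 0.     -0.001   0.0037] [-3.22  0.15  0.23]
[-86.5, 3.0, 0.0] [ 0.     -0.0019  0.0064] [-5.22  0.14  0.23]
```

View pics/s3.png

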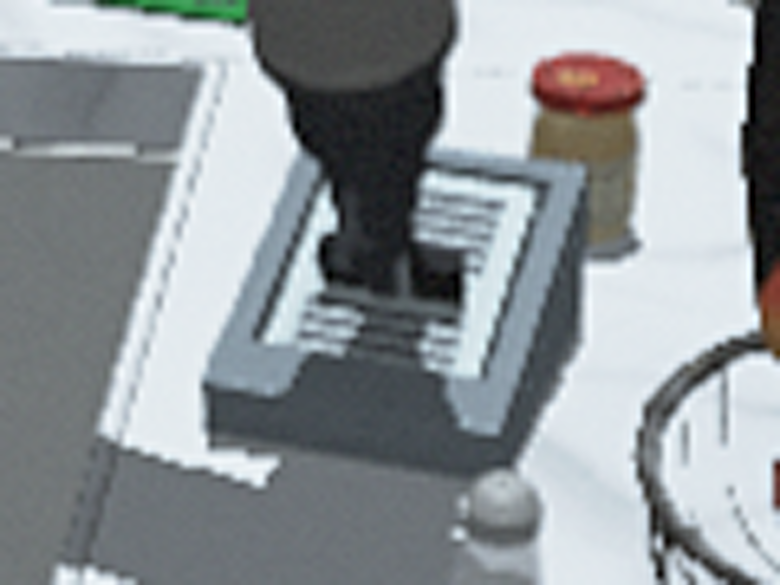

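The plate now lies nearly flat in the bay, lower edge hidden under the bottom lip and upper edge just below the top lip. I'll finish the swing.

play_rows(
  steps="1 0 -0.0008 0.001 -1.2 0 0; 1 0 -0.0016 0.0023 -2.4 0 0; 1 0 -0.0022 0.0036 -3.6 0 0; 1 0 -0.0022 0.0036 -3.6 0 0",
)

```text
time_s: 13.75
eef_pos: [0.4955, -0.2035, 0.079]
ee_rot: [-2.732, 0.302, -0.059]
force: [-0.7, 15.5, 8.7]
gripper_width: 0.0128
grasp_force: 61.2
```

```bash
python3 tgt.py -85.5,3.3,1 -85.5,3.3,0
```

```text
now P [-86.5   0.    3.3] tilt 1.58 F_bay [17.   4.1  2.7] t 13.75 g 0.0128 T [3.4  0.09 0.26]
[-85.5, 3.3, 1.0] [ 0.0002 -0.0013  0.0008] [-0.58  0.14  0.17]
[-85.5, 3.3, 0.0] [ 0.0002 -0.0018  0.0021] [-1.58  0.14  0.18]
```

play_rows(
  steps="1 0 -0.001 0.001 -0.8 0 0; 1 0 -0.002 0.0022 -1.6 0 0; 1 0 -0.002 0.0028 -1.8 0 0; 1 0 -0.002 0.0028 -1.8 0 0",
)

```text
time_s: 14.25
eef_pos: [0.4958, -0.2024, 0.078]
ee_rot: [-2.764, 0.309, -0.055]
force: [-11.4, 7.6, 28.0]
gripper_width: 0.0129
grasp_force: 64.4
```

```bash
python3 tgt.py -82,3,0
```

```text
now P [-86.8   0.1   4.3] tilt -0.26 F_bay [14.6 12.8 24.4] t 14.25 g 0.0129 T [3.83 1.53 0.86]
[-82.0, 3.0, 0.0] [ 0.0002 -0.0047  0.0009] [0.26 0.08 0.08]
```

play_rows(
  steps="1 0 -0.001 -0.0006 0.3 0 0; 1 0 -0.003 -0.0008 0.3 0 0; 1 0 -0.005 -0.0008 0.3 0 0; 1 0 -0.005 -0.0008 0.3 0 0",
)

```text
time_s: 14.75
eef_pos: [0.4968, -0.199, 0.0794]
ee_rot: [-2.76, 0.309, -0.057]
force: [-4.3, 4.1, 6.4]
gripper_width: 0.0128
grasp_force: 61.7
```

```bash
python3 tgt.py -78,3.3,0
```

```text
now P [-82.9  -0.    4. ] tilt -0.04 F_bay [5.1 5.1 4.9] t 14.75 g 0.0128 T [1.41 0.75 0.24]
[-78.0, 3.3, 0.0] [-0.     -0.0048  0.0007] [0.04 0.04 0.03]
```

play_rows(
  steps="1 0 -0.0015 0.0002 0 0 0; 1 0 -0.003 0.0004 0 0 0; 1 0 -0.0045 0.0006 0 0 0; 1 0 -0.006 0.0006 0 0 0; 1 0 -0.006 0.0006 0 0 0",
)

```text
time_s: 15.38
eef_pos: [0.4982, -0.1945, 0.0812]
ee_rot: [-2.762, 0.311, -0.058]
force: [-5.3, -1.7, 8.8]
gripper_width: 0.0126
grasp_force: 62.3
```

```bash
python3 tgt.py -75,3.3,0
python3 - <<'E'
from h import *
im=grab_frame("side");save("s4",cv2.resize(im[200:290,230:350],None,fx=6.5,fy=6.5,interpolation=cv2.INTER_CUBIC)[:600,:800])
E
```

```text
now P [-77.9  -0.5   4.1] tilt -0.12 F_bay [0.5 4.8 9.2] t 15.375 g 0.0126 T [0.48 0.93 0.32]
[-75.0, 3.3, 0.0] [-0.0005 -0.0029  0.0007] [ 0.12 -0.04 -0.  ]
```

play_rows(
  steps="0.5 0 0 0 0 0 0; 0.4 0 0 0 0 0 0; 0.4 0 0 0 0 0 0; 0.4 0 0 0 0 0 0; 0.4 0 0 0 0 0 0",
)

```text
time_s: 16.05
eef_pos: [0.4984, -0.1938, 0.0808]
ee_rot: [-2.761, 0.31, -0.058]
force: [0.9, -0.7, 0.6]
gripper_width: 0.0516
grasp_force: 0.0
```

play_rows(
  steps="0.4 0 0 -0.02 0 0 0; 0.4 0 0 -0.06 0 0 0; 0.4 0 0 -0.12 0 0 0; 0.4 0 0 -0.18 0 0 0; 0.4 0 0 -0.18 0 0 0",
)

```text
time_s: 16.68
eef_pos: [0.4851, -0.2592, 0.2531]
ee_rot: [-2.764, 0.312, -0.067]
force: [0.2, 0.3, -1.6]
gripper_width: 0.0516
grasp_force: 0.0
```

Run:
```python
import sys;sys.argv=["x"]
from fit import *
s=observe();print(s["eef_pos"],s["force"],s["gripper_width"],s["time_s"])
i=camera_info("wrist");im=grab_frame("wrist")
m=mark_of("wrist","cassette_center")[:1];print([(a["position"],a["p"]) for a in m],"home px",proj(i,q[:3]),[np.round(proj(i,q[:3]+Rb(q[3])@np.array([d,0,0]))-proj(i,q[:3]),1) for d in(-.005,)])
big=cv2.resize(im[:,:,::-1],None,fx=3,fy=3,interpolation=cv2.INTER_CUBIC)
c=(proj(i,q[:3])*3).astype(int);x0=max(0,min(c[0]-390,1680-780));y0=max(0,min(c[1]-290,1260-590))
cv2.imwrite("pics/w5.png",big[y0:y0+590,x0:x0+780]);print(x0,y0)
```

```text
[ 0.48512401 -0.2591542   0.25312396] [ 0.20675582  0.27290016 -1.64638389] 0.05157294104695238 16.675
[([276.3, 193.0], 0.93)] home px [280.53518849 191.89021709] [array([ 4.9, -0. ])]
451 285
```

View pics/w5.png

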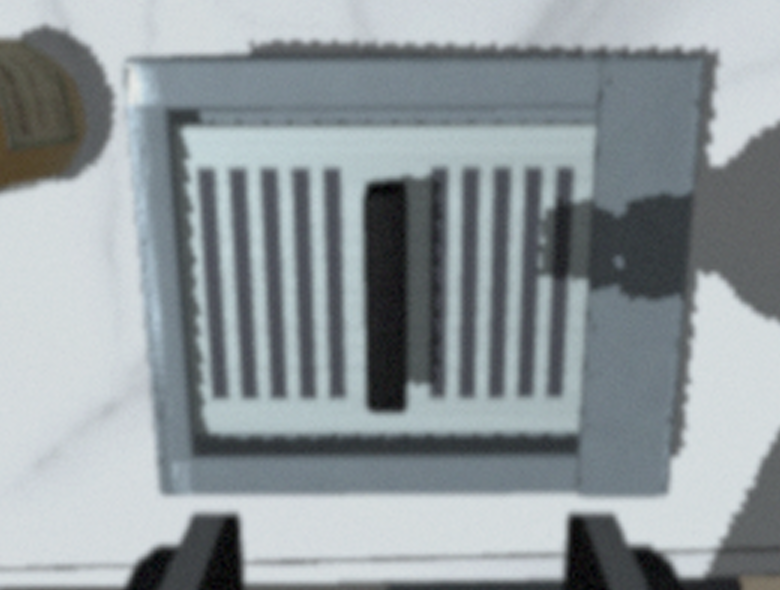

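Run:
```python
import sys;sys.argv=["x"]
from fit import *
i=camera_info("wrist")
for n,p in dict(toplip_top=[.069,0,-.001],botlip_top=[-.068,0,.002],ribL=[.007,0,.018],ribR=[-.007,0,.018],slotfloor=[0,.055,-.010],wall=[0,.06,-.001],slotR=[0,-.055,-.01],wallR=[0,-.06,-.001],plateTopIfBack=[.066,0,-.010]).items():
    print(n,np.round(proj(i,q[:3]+Rb(q[3])@np.array(p))*3-[451,285]))
im=cv2.imread("pics/w5.png")
print(im[250,150:215:3].tolist())
print(im[250,395:450:4].tolist(), im[448,300].tolist())
```

```text
toplip_top [189. 285.]
botlip_top [598. 287.]
ribL [372. 300.]
ribR [416. 300.]
slotfloor [395. 426.]
wall [395. 449.]
slotR [394. 115.]
wallR [394. 101.]
plateTopIfBack [203. 279.]
[[187, 176, 157], [170, 161, 145], [152, 144, 130], [145, 139, 122], [140, 130, 118], [140, 132, 118], [140, 130, 118], [131, 123, 111], [118, 113, 104], [92, 89, 78], [78, 75, 69], [86, 85, 79], [92, 90, 83], [109, 107, 99], [149, 146, 136], [194, 192, 176], [201, 200, 183], [180, 174, 162], [130, 127, 117], [98, 90, 85], [92, 81, 79], [95, 88, 83]]
[[28, 24, 26], [28, 24, 27], [32, 32, 30], [58, 57, 53], [85, 84, 79], [87, 85, 79], [91, 89, 81], [89, 87, 78], [81, 79, 77], [54, 52, 50], [58, 51, 49], [81, 72, 72], [94, 87, 83], [144, 139, 130]] [60, 55, 52]
```

The strip beside the top lip has the same shade as the rib's shadow on the plate: (86,85,79) against (87,85,79). The bay floor in shadow is darker, (60,55,52), so the plate runs under the top lip. The rib, at crop columns 366–405, is within 1 mm of midway between the lips, so the cassette is home and the gripper is clear.

```bash
python3 -c "
from bench import *
print(sign_off())"
```

```text
the job is handed in; nothing more can be done
None
```

The cassette is back in the air cleaner, under both lips and pushed up by the spring. The arm let go and backed off, never went near the jar, grinder or shaker, and I handed the job in at about 17 s; no verdict came back.

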